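# Reassemble the frosted dispenser and hold its bayonet lid half turned

### The arm

A 6-joint arm with a two-finger parallel gripper is mounted at the origin on the work surface. World frame = base frame: x ahead of the robot, y to its left, z up, the work surface at z = 0. Lengths are in m, angles in rad, forces in N, time in s.
With the tool pointing down it reaches from about 0.425 to 0.95 m from the base axis. Payload 14.7 kg.
Tool frame: the origin (TCP) lies midway between the tips of the shut fingers; the grasp point (between the pads) lies 19 mm behind it; z points along the fingers, y is the line along which they close (so a half turn about z gives the same grasp; the last joint's range is limited). The gripper opens to 85 mm and grips with 20 to 120 N. Pads are 22 mm wide; open, the fingers measure 114 mm over their backs; the gripper's body (76 mm by 85 mm) begins 54 mm behind the grasp point. The pads swing forward as they close: fully open they stand 13 mm farther back than shut.
Start: joints at [1.129, 0.48, 1.596, -0, 1.065, -0.047], TCP at [0.25, 0.6, 0.231] pointing down, gripper open.
Joint ranges: [-2.75, 2.75], [-0.82, 2.05], [0.23, 2.67], [-1.56, 4.7], [0.09, 2.69], [-2.92, 2.92]. Speed limits (rad/s): [1.89, 1.89, 2.39, 3.01, 3.01, 3.01].

### API

Orientations are given as a unit quaternion [x, y, z, w].
In Python, from station import env gives the robot as it stands. The module is installed in compiled form; this text tells all that it offers.
- The arm moves only by the tool apply_moves, never from a script. Its arguments are lists of equal length, an entry for each row: "grip": the closure, from 0 (fully open) to 1 (shut); "travel": the shift along the tool's x, y, z in m, a list of three; "delta_rot": the turn, a rotation vector about the tool's x, y, z in rad, a list of three. A call has 1 to 12 rows; each row shifts and turns the commanded pose from where the row before left it, along the tool's axes as they then stand; what a row does not reach is not made up. A row lasts 1/10 s, in which the tool goes at most 50 mm and 8.59 degrees, less where a joint would pass 70% of its speed; a pose out of reach is approached as far as the arm can. A call with a gripper value outside its range is refused whole. The fingers move at their own pace and stop on an object; the grip force is fixed at half the most. Time passes only in rows, so rows that do not move let the fingers close. It gives the time, the measured TCP pose, the force, the opening and the grip force at its end, in the units of the state.
- env.state(): the state, without advancing time (a new reading comes with each control period).
- env.get_image(name): name is "side" or "top"; returns the picture (384x512x3 uint8, blue, green, red); there is no depth.
- env.calibration(name): a dict with "K" (3x3 intrinsics, pixels), "camera_from_world" (4x4, takes a point from world to camera coordinates). Camera axes: x right, y down, z forward; pixel columns grow to the right and rows downward; lengths in m; the calibration is good to about 2 mm. A picture is of the moment at which its call begins. calibration takes no time and is no camera call.
- env.sign_off(): hands the job in; it is judged then, once.
Trained networks look in the newest picture that a camera, given by its name, has taken for a name from the list of things; names that differ only in an ending like _2 or _b are one class to them, and where a whole thing is asked for, a point or a joint stands for the part that bears it (a point fixed in the world has none). Each returns a list of dicts, best first, with "conf" (0 to 1); they miss things now and then, are a little off and sometimes report something else, mostly with a low value. They report only what shows in the picture. A call takes as long as a camera call. They do not tell look-alikes from the thing itself.
- env.cut_out(camera, query): "pixels" (384x512 bool, what is visible of it) and "rect" ([left, top, right, bottom] in pixels, round what is visible of it).
- env.tip_of(camera, query): "xy" ([column, row] in pixels: a listed point, or the origin of a listed thing).
The state is a dict: "clock": time; "joints": joint angles; "joint_velocities": joint speeds; "effort": joint torques, N m; "ee_pos": TCP position; "tcp_rot": TCP orientation; "contact_force": force on the tool from outside, world axes, zero at the start; "wrist_torque": the same for the moment, N m; "gripper_width": finger opening in m; "grip_force": force on a finger pad.
Only numpy, scipy, OpenCV 4.12 (cv2) and the standard library are available. Lean on these libraries where they do the work, as an engineer would, in place of code of your own. Each camera call takes 0.05 s, during which the arm holds its last target. There are 200 camera calls.

### The job

Put the frosted glass dispenser on the mirrored tray back together: push the orange feed wheel, hub up, fully down onto the square spindle, then lower the green bayonet lid over it with its yellow marks at the yellow dots until it sits fully down on the glass shoulder. Turn the lid clockwise (seen from above) to the blue dots, half way to the red lock dots, without making the catch click, and finish there still gripping the lid so that I can check the fit before it is locked. Leave the glasses case, earring dish, hair clip and nail file where they are.

Things in the scene. Friction and masses are not known exactly. Their poses are not given: they have to be found in the camera images.
- jar: Frosted glass dispenser, fixed to the tray. Origin: centre of underside, z up. Body 80 mm across, 70 mm high; its top face is the shoulder. On the shoulder, 37 mm from the axis, and as stripes down the side, are pairs of opposite dots: yellow at the jar's +x and -x (lid entry), blue 45 degrees clockwise from these seen from above (half way), red 90 degrees clockwise (lock).
- jar_seat (a point): On the axis at shoulder height (lid's rim rests here); axes as the jar's. Neck above it 46 mm across, 14 mm high. At the neck's top a bayonet flange 56 mm across, 5 mm thick, 9 mm free below it, cut by two gaps 17 mm wide at the jar's +x and -x. A stop lets the lid turn only about 5 degrees anticlockwise from entry.
- jar_deck (a point): On the axis at the height of the deck, the neck's flat top, 14 mm above the shoulder (wheel rests here); axes as the jar's. A square steel spindle 12 mm wide, sides along the jar's x and y, stands 24 mm above the deck, its last 8 mm a cone tapering from 12 to 6 mm.
- wheel_mid (a point): Centre, half-way up, of the loose orange feed wheel: 26 mm high, 40 g, standing hub up on the tray. Square hub 24 mm wide over the whole height, sides along its x and y, with square through bore 14 mm wide, sides likewise; any quarter turn fits. Eight lobes round its foot, 8 mm high, reach to 38 mm across: grip the hub above them. z up.
- lid_mid (a point): Centre, half-way up, of the loose dark green lid: 69 mm high, 120 g, upright on the tray, open side down, z up. Faceted skirt 67 mm across, 59 inside; roof 44 to 49 mm above the rim. Inside the rim at the lid's +x and -x two lugs 12 mm wide, 6.5 high, reach in to 24.5 mm from the axis; yellow marks above them. Either way round fits. Play once in: 2.5 mm up, 1.5 mm sideways.
- lid_bar (a point): Centre of the brass bar grip on the lid's roof, on the lid's axis, 59 mm above the lid's rim. The bar runs along the lid's x: 46 mm long, 14 mm wide, 20 mm high (from the roof at 49 mm to 69 mm above the rim). Axes as the lid's.
- catch0 (a joint): One of two sprung catches in the neck: how far it is pushed in (m, 0 to 0.004). A lug first meets it about 66 degrees clockwise from entry, has pushed it in 2.5 mm by about 80, and it springs back (the lock click) at about 90 degrees. It reads near 0 at half way.
- catch1 (a joint): The opposite catch, the same.
- case: Bystander: tortoiseshell acetate glasses case with rounded edges, 62 x 150 x 42 mm, long along its y. Origin: centre of underside.
- dish: Bystander: small blue and white ceramic dish, 86 mm across, 14 mm high, with two silver hoop earrings. Origin: centre of underside.
- clip: Bystander: green hard silicone hair clip, 28 x 70 x 19 mm, long along its y. Origin: centre of underside.
- file: Bystander: steel nail file with black handle, 14 x 158 x 6 mm, long along its y. Origin: on its underside near the middle.
Not all that is in view belongs to the job. What is meant by the part that bears wheel_mid is not pink or turquoise, and is the larger of those in its own colour.

How it is judged:
On the way, in this order (a step that is already met when the one before it is completed fails the run):
1. the feed wheel sits fully down on the square spindle (horizontal distance between wheel_mid and jar_deck below 0.003 m and z of wheel_mid in the frame of jar_deck below 0.0155 m and angle between wheel_mid's own z axis and vertical below 0.08 rad), for 0.2 s.
2. the lid sits fully down on the shoulder with its yellow marks at the yellow dots (all of step 1 and horizontal distance between lid_mid and jar_seat below 0.004 m and z of lid_mid in the frame of jar_seat below 0.0385 m and angle between lid_mid's own z axis and vertical below 0.08 rad and angle between the x axis of lid_mid and the x axis of jar_seat, either way round below 0.2 rad), for 0.2 s.
At the end, for the whole second after the job is handed in: Lid gripped (over 1 N) and still (under 0.15 rad/s), upright within 0.08 rad, within 4 mm of the axis and of sitting on the shoulder, turned 45 +-12 degrees from entry; wheel within 3 mm of the axis, 2.5 mm of the deck, upright within 0.08 rad (all of step 1 and horizontal distance between lid_mid and jar_seat below 0.004 m and z of lid_mid in the frame of jar_seat below 0.0385 m and angle between lid_mid's own z axis and vertical below 0.08 rad and angle between the x axis of lid_mid and the x axis of jar_seat, either way round between 0.576 and 0.995 rad and contact force between the fingers and lid above 1 N and angular speed of lid below 0.15 rad/s); the arm keeps its last pose, push and grip.
It fails at once if the lid is turned so far that a catch is pushed in by over 1 mm (lock click) (value of joint any of catch0, catch1 above 0.001 m).
It fails at once if the case is moved by over 20 mm (distance of case from where it was at the start of the episode above 0.02 m).
It fails at once if the dish is moved by over 20 mm (distance of dish from where it was at the start of the episode above 0.02 m).
It fails at once if the clip is moved by over 20 mm (distance of clip from where it was at the start of the episode above 0.02 m).
It fails at once if the file is moved by over 20 mm (distance of file from where it was at the start of the episode above 0.02 m).
It also fails if it takes over 64 s, if anything falls off the work surface, if the arm or the gripper's body presses on something with over 40 N, if the wrist force passes 120 N, or if a joint passes its speed limit or range.

## Working session

There is one attempt and no reset: what is moved stays moved. The work goes in short steps, Python scripts to look and compute and a tool call to move; the robot and the scene stay as the last step left them, time stands still between calls to the robot, and variables do not carry over. Pictures are saved under pics/ and viewed, at most 10 in all, crops included, and the job is handed in when it is done.

Besides the shell and the picture viewer there is one more tool, called after "Request:" as name(argument=value, ...) on one line, values as JSON. apply_moves: Moves the arm, as the interface text tells. Its arguments: {"type":"object","properties":{"grip":{"type":"array"},"travel":{"type":"array"},"delta_rot":{"type":"array"}},"required":["grip","travel","delta_rot"]}

```bash
mkdir -p pics; cat > h.py <<'E'
import numpy as np, cv2
from station import env
from scipy.spatial.transform import Rotation as R
def cal(c):
    d=env.calibration(c); return np.array(d["K"]),np.array(d["camera_from_world"])
def proj(c,p):
    K,T=cal(c); q=T[:3,:3]@np.array(p)+T[:3,3]; q=K@q; return q[:2]/q[2]
def ray(c,uv):
    K,T=cal(c); d=T[:3,:3].T@np.linalg.solve(K,[uv[0],uv[1],1]); o=-T[:3,:3].T@T[:3,3]; return o,d
def atz(c,uv,z):
    o,d=ray(c,uv); return o+d*(z-o[2])/d[2]
E
python3 - <<'E'
from h import *
for c in("top","side"):
    im=env.get_image(c); cv2.imwrite(f"pics/{c}0.png",im)
    o,_=ray(c,(0,0)); print(c,o.round(3))
    for n,z in (("jar_seat",.07),("jar_deck",.084),("wheel_mid",.013),("lid_mid",.0345),("lid_bar",.059),("case",0),("dish",0),("clip",0),("file",0)):
        for t in env.tip_of(c,n)[:3]: print(c,n,np.round(t["xy"],1),round(t["conf"],2),atz(c,t["xy"],z).round(3))
print(env.state()["ee_pos"],env.state()["clock"])
E
```

```text
top [ 0.428 -0.053  0.9  ]
top jar_seat [250.8 202.6] 0.66 [ 0.517 -0.025  0.07 ]
top jar_deck [250.  197.9] 0.75 [ 0.525 -0.024  0.084]
top wheel_mid [340.3 181.9] 0.7 [ 0.563 -0.219  0.013]
top wheel_mid [397.3 143. ] 0.66 [ 0.646 -0.348  0.013]
top wheel_mid [398.6 178.2] 0.64 [ 0.568 -0.345  0.013]
top lid_mid [135.3 196.2] 0.68 [0.541 0.223 0.034]
top lid_bar [131.4 198.4] 0.58 [0.534 0.223 0.059]
top case [156.5 132.6] 0.93 [0.69  0.188 0.   ]
top case [252.5 205. ] 0.49 [ 0.519 -0.026  0.   ]
top dish [323.7 127.9] 0.91 [ 0.689 -0.19   0.   ]
top clip [246.7 135.6] 0.73 [ 0.676 -0.016  0.   ]
top file [271.8 260. ] 0.6 [ 0.399 -0.065  0.   ]
side [ 0.511 -0.744  0.598]
side jar_seat [247.6 187.3] 0.77 [ 0.518 -0.02   0.07 ]
side jar_deck [247.8 181.5] 0.82 [ 0.519 -0.018  0.084]
side wheel_mid [275.  269.9] 0.8 [ 0.565 -0.217  0.013]
side wheel_mid [325.6 327.1] 0.67 [ 0.64  -0.348  0.013]
side wheel_mid [281.3 326.2] 0.59 [ 0.565 -0.342  0.013]
side lid_mid [251.1 141.7] 0.68 [0.535 0.246 0.034]
side lid_bar [252.5 133.5] 0.92 [0.539 0.249 0.059]
side case [306.6 161.6] 0.91 [0.686 0.187 0.   ]
side case [318.  205.3] 0.42 [ 0.685 -0.007  0.   ]
side dish [335.6 259.2] 0.73 [ 0.692 -0.183  0.   ]
side clip [317.7 205.6] 0.7 [ 0.685 -0.008  0.   ]
side file [198.4 222.7] 0.75 [ 0.405 -0.054  0.   ]
[0.24999665 0.59997164 0.23129538] 1.0
```

```bash
python3 - <<'E'
from h import *
t=cv2.imread("pics/top0.png"); s=cv2.imread("pics/side0.png")
a=cv2.resize(t[90:290,70:430],None,fx=2.2,fy=1.5*1.466,interpolation=cv2.INTER_CUBIC)
cv2.imwrite("pics/topc.png",a)
cv2.imwrite("pics/sidec.png",cv2.resize(s[100:384,130:400],None,fx=2.1,fy=2.1,interpolation=cv2.INTER_CUBIC))
E
```

```text
(no output)
```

View pics/topc.png

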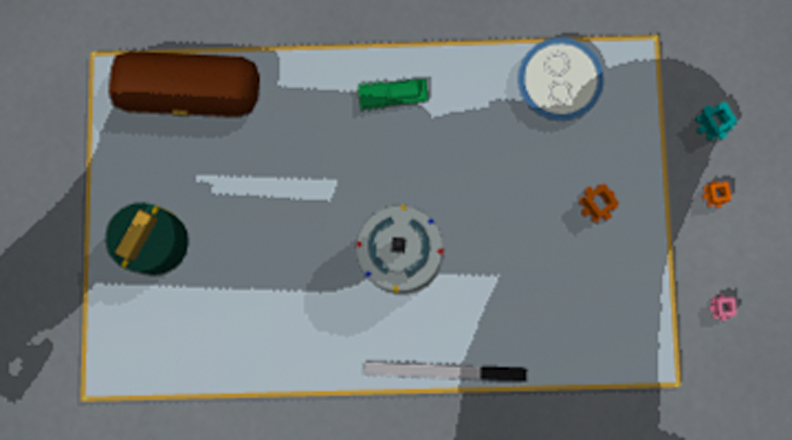

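View pics/sidec.png

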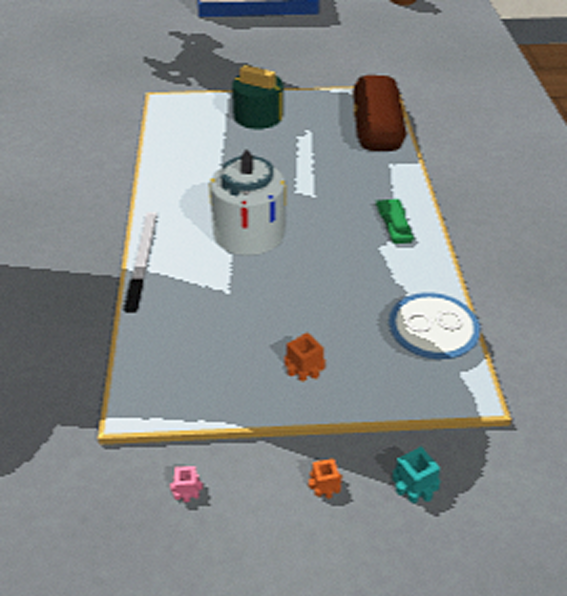

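```bash
cat >> h.py <<'E'
def tri(a,b):
    A=[];B=[]
    for c,uv in (("top",a),("side",b)):
        o,d=ray(c,uv); d=d/np.linalg.norm(d); P=np.eye(3)-np.outer(d,d); A.append(P);B.append(P@o)
    x=np.linalg.lstsq(np.vstack(A),np.hstack(B),rcond=None)[0]
    return x
def blobs(im,f,amin=2):
    n,l,s,c=cv2.connectedComponentsWithStats(f.astype(np.uint8))
    return [(c[i].round(2).tolist(),int(s[i,4])) for i in range(1,n) if s[i,4]>=amin]
E
python3 - <<'E'
from h import *
T=env.get_image("top"); S=env.get_image("side")
for n in("jar_seat","jar_deck","wheel_mid","lid_mid","lid_bar"):
    a=env.tip_of("top",n);b=env.tip_of("side",n)
    if a and b: x=tri(a[0]["xy"],b[0]["xy"]); print(n,x.round(4),(proj("top",x)-a[0]["xy"]).round(1))
h=cv2.cvtColor(T,cv2.COLOR_BGR2HSV).astype(int); H,Sa,V=h[...,0],h[...,1],h[...,2]
box=np.zeros(H.shape,bool); box[175:230,225:280]=1
for nm,m in (("yel",(H>15)&(H<35)),("blue",(H>105)&(H<130)),("red",(H<10)|(H>170))):
    for c,s in blobs(T,box&m&(Sa>90),1): print(nm,c,s,atz("top",c,.07).round(4))
lb=np.zeros(H.shape,bool); lb[170:225,110:160]=1
m=lb&(H>12)&(H<32)&(Sa>80)
print("lid yellows",blobs(T,m))
p=np.argwhere(m)[:,::-1]; w=np.array([atz("top",q,.069)[:2] for q in p]); c=w.mean(0); u=np.linalg.svd(w-c)[2][0]; print(c,np.degrees(np.arctan2(u[1],u[0])))
def z(I,y,x,r): return cv2.resize(I[y-r:y+r,x-r:x+r],(290,290),interpolation=cv2.INTER_CUBIC)
cv2.imwrite("pics/z.png",np.vstack([np.hstack([z(T,181,340,16),z(S,269,275,20)]),np.hstack([z(T,200,135,25),z(T,203,251,25)])]))
E
```

```text
jar_seat [ 0.5211 -0.0246  0.0722] [-0.  -0.5]
jar_deck [ 0.5212 -0.026   0.0974] [0.  0.1]
wheel_mid [ 0.5614 -0.2273  0.0259] [0.  0.5]
lid_mid [0.5424 0.2223 0.0508] [0.2 1.7]
lid_bar [0.5364 0.2155 0.0742] [0.2 1.7]
yel [252.83, 183.83] 6 [ 0.5555 -0.0297  0.07  ]
yel [249.5, 221.0] 6 [ 0.4798 -0.0213  0.07  ]
blue [265.17, 190.17] 6 [ 0.5417 -0.0546  0.07  ]
blue [236.83, 214.17] 6 [0.4943 0.0041 0.07  ]
red [232.5, 200.5] 4 [0.5223 0.0124 0.07  ]
red [270.0, 203.71] 7 [ 0.5137 -0.0636  0.07  ]
lid yellows [([110.0, 185.5], 32), ([131.08, 197.16], 225), ([140.25, 184.88], 8)]
[0.53879648 0.22480004] -130.03993987487257
```

View pics/z.png

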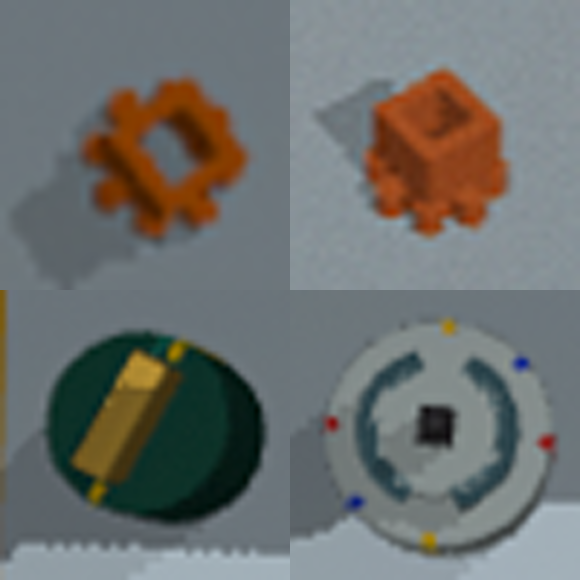

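```bash
python3 - <<'E'
from h import *
Zt=.013
for u in ((251.17,202.4),(251,202.17),(251.25,202.1)): print("jar",atz("top",u,Zt+.07).round(4))
C=[(276.1,258.7),(266.7,264.9),(275.3,270.4),(284,266.2)]
w=np.array([atz("side",c,Zt+.026)[:2] for c in C]); print("wheel c",w.mean(0).round(4)); 
for i in range(4):
    e=w[(i+1)%4]-w[i]; print(np.linalg.norm(e).round(4),np.degrees(np.arctan2(e[1],e[0])).round(1))
# top bore corners
C=[(175,108),(140,140),(180,185),(215,150)]
w=np.array([atz("top",(a/9.06+324,b/9.06+165),Zt+.026)[:2] for a,b in C]); print("wheel c top",w.mean(0).round(4))
a=atz("top",(140.5,185.3),Zt+.045);b=atz("top",(126.7,210),Zt+.045); print("lid marks",(a+b)/2,np.linalg.norm(a-b),np.degrees(np.arctan2(*(a-b)[[1,0]])))
for q in (cv2.minAreaRect(np.float32([(137,350),(168,365),(75,465),(105,480)])),): 
    c=(q[0][0]/5.8+110,(q[0][1]-290)/5.8+175); print("bar",atz("top",c,Zt+.069).round(4),q)
s=env.state(); M=R.from_quat(s["tcp_rot"]).as_matrix(); print(M.round(3)); print(s["gripper_width"],s["contact_force"],s["clock"])
for n in("wheel_mid",):
    for cam in("top","side"):
        q=env.cut_out(cam,n)
        for r in q: print(cam,r["rect"],int(r["pixels"].sum()),round(r["conf"],2))
E
```

```text
jar [ 0.516  -0.0259  0.083 ]
jar [ 0.5165 -0.0256  0.083 ]
jar [ 0.5166 -0.0261  0.083 ]
wheel c [ 0.5645 -0.2279]
0.0241 -141.9
0.0209 -44.1
0.0195 28.9
0.0238 123.4
wheel c top [ 0.5608 -0.2208]
lid marks [0.53523711 0.21846472 0.058     ] 0.05797409022745371 -28.736439110558354
bar [0.5345 0.2162 0.082 ] ((121.49996948242188, 415.0000305175781), (34.40532684326172, 132.15625), 28.330455780029297)
[[-0.923  0.385  0.   ]
 [ 0.385  0.923  0.   ]
 [-0.     0.    -1.   ]]
0.0854919342687492 [-0.1414738   0.5901962   0.93640365] 1.6
top [334.4, 174.2, 352.5, 188.1] 169 0.74
top [392.2, 173.1, 403.3, 184.0] 118 0.68
top [384.3, 136.3, 404.5, 151.7] 230 0.58
side [316.6, 314.5, 339.9, 339.7] 426 0.68
side [276.4, 320.5, 289.8, 339.1] 217 0.62
side [261.4, 259.8, 285.8, 280.5] 356 0.55
side [208.6, 325.6, 226.9, 337.9] 180 0.55
side [313.4, 239.2, 359.2, 271.1] 1032 0.3
```

Request:
apply_moves(grip=[0,0,0,0,0,0,0,0,0,0,0,0], travel=[[-0.03,-0.032,0],[-0.03,-0.032,0],[-0.03,-0.032,0],[-0.03,-0.032,0],[-0.03,-0.032,0],[-0.03,-0.032,0],[-0.03,-0.032,0],[-0.03,-0.032,0],[-0.03,-0.032,0],[-0.03,-0.032,0],[-0.03,-0.032,0],[-0.03,-0.032,0]], delta_rot=[[0,0,0],[0,0,0],[0,0,0],[0,0,0],[0,0,0],[0,0,0],[0,0,0],[0,0,0],[0,0,0],[0,0,0],[0,0,0],[0,0,0]])

```text
clock: 2.9
ee_pos: [0.435, 0.1054, 0.2316]
tcp_rot: [0.196, 0.981, 0.0, 0.0]
contact_force: [0.9, 1.1, 0.0]
gripper_width: 0.085
grip_force: 0.0
```

```bash
cat >> h.py <<'E'
def st(n=None):
    s=env.state(); M=R.from_quat(s["tcp_rot"]).as_matrix()
    print("t",round(s["clock"],2),"p",np.round(s["ee_pos"],4),"yawY",np.degrees(np.arctan2(M[1,1],M[0,1])).round(2),"z",M[:,2].round(3),"F",np.round(s["contact_force"],1),"w",round(s["gripper_width"],4),"g",round(s["grip_force"],1),"j",np.round(s["joints"],2))
    return np.array(s["ee_pos"]),M
def go(p,yaw):
    """tool-frame shift (before turn) and z turn to world p with tool y at yaw (deg, mod 180)"""
    e,M=st(); d=M.T@(np.array(p)-e); a=np.degrees(np.arctan2(M[1,1],M[0,1]))
    r=(yaw-a+90)%180-90; print("shift",d.round(4),"turn about tool z",np.radians(-r).round(4))
def boxpts(hx,hy,z0,z1): return np.array([[i*hx,j*hy,k] for i in(-1,1) for j in(-1,1) for k in(z0,z1)])
def sil(c,parts,x,y,z,yaw,f,o,sh):
    A=R.from_euler("z",yaw).as_matrix(); m=np.zeros(sh,np.uint8); K,T=cal(c)
    for P in parts:
        q=(P@A.T+[x,y,z])@T[:3,:3].T+T[:3,3]; q=q@K.T; q=(q[:,:2]/q[:,2:]-o+.5)*f
        cv2.fillConvexPoly(m,cv2.convexHull(np.float32(q)).round().astype(np.int32),1)
    return m
E
cat > fitw.py <<'E'
from h import *
from scipy.optimize import minimize
parts=[boxpts(.012,.012,0,.026)]
for k in range(8):
    A=R.from_euler("z",k*np.pi/4).as_matrix(); parts.append((boxpts(.007,.0032,0,.008)+[.012,0,0])@A.T)
f=8; D=[]
for c,(x0,y0,x1,y1) in (("top",(322,164,362,200)),("side",(252,248,298,290))):
    I=cv2.resize(env.get_image(c)[y0:y1,x0:x1],None,fx=f,fy=f,interpolation=cv2.INTER_CUBIC)
    h=cv2.cvtColor(I,cv2.COLOR_BGR2HSV); m=((h[...,0]<22)&(h[...,1]>110)).astype(np.uint8)
    cn=cv2.findContours(m,cv2.RETR_EXTERNAL,cv2.CHAIN_APPROX_NONE)[0]; m[:]=0; cv2.drawContours(m,[max(cn,key=cv2.contourArea)],-1,1,-1)
    D.append((c,np.array([x0,y0]),m))
def cost(v):
    return sum(1-(s&m).sum()/(s|m).sum() for c,o,m in D for s in[sil(c,parts,v[0]/1e3,v[1]/1e3,v[2]/1e3,v[3]/20,f,o,m.shape)])
best=min((minimize(cost,[562,-224,zz,20*np.radians(a)],method="Nelder-Mead",options=dict(initial_simplex=np.array([[562,-224,zz,20*np.radians(a)]]*5)+np.vstack([np.zeros(4),np.diag([4,4,4,2])]))) for a in(10,25,40,55,70,85) for zz in(5,13)),key=lambda r:r.fun)
print(best.fun,best.x[:3].round(1),np.degrees(best.x[3]/20).round(1)%90)
for a in range(0,90,15):
    r=minimize(lambda w:cost([*w,20*np.radians(a)]),best.x[:3],method="Nelder-Mead"); print(a,round(r.fun,3),r.x.round(1))
E
python3 - <<'E'
import runpy; runpy.run_path("fitw.py")
from h import *
go([.562,-.224,.15],36.7)
E
```

```text
Traceback (most recent call last):
  File "fitw.py", line 14, in <module>
    best=min((minimize(cost,[562,-224,zz,20*np.radians(a)],method="Nelder-Mead",options=dict(initial_simplex=np.array([[562,-224,zz,20*np.radians(a)]]*5)+np.vstack([np.zeros(4),np.diag([4,4,4,2])]))) for a in(10,25,40,55,70,85) for zz in(5,13)),key=lambda r:r.fun)
  File "fitw.py", line 14, in <genexpr>
    best=min((minimize(cost,[562,-224,zz,20*np.radians(a)],method="Nelder-Mead",options=dict(initial_simplex=np.array([[562,-224,zz,20*np.radians(a)]]*5)+np.vstack([np.zeros(4),np.diag([4,4,4,2])]))) for a in(10,25,40,55,70,85) for zz in(5,13)),key=lambda r:r.fun)
              ~~~~~~~~^^^^^^^^^^^^^^^^^^^^^^^^^^^^^^^^^^^^^^^^^^^^^^^^^^^^^^^^^^^^^^^^^^^^^^^^^^^^^^^^^^^^^^^^^^^^^^^^^^^^^^^^^^^^^^^^^^^^^^^^^^^^^^^^^^^^^^^^^^^^^^^^^^^^^^^^^^^^^^^^^^^^^^^^^^^^^^^^^
  File "fitw.py", line 13, in cost
    return sum(1-(s&m).sum()/(s|m).sum() for c,o,m in D for s in[sil(c,parts,v[0]/1e3,v[1]/1e3,v[2]/1e3,v[3]/20,f,o,m.shape)])
  File "fitw.py", line 13, in <genexpr>
    return sum(1-(s&m).sum()/(s|m).sum() for c,o,m in D for s in[sil(c,parts,v[0]/1e3,v[1]/1e3,v[2]/1e3,v[3]/20,f,o,m.shape)])
                                                                 ~~~^^^^^^^^^^^^^^^^^^^^^^^^^^^^^^^^^^^^^^^^^^^^^^^^^^^^^^^^
  File "h.py", line 31, in sil
    A=R.from_euler("z",yaw).as_matrix(); m=np.zeros(sh,np.uint8); K,T=cal(c)
                                                                      ~~~^^^
  File "h.py", line 5, in cal
    d=env.calibration(c); return np.array(d["K"]),np.array(d["camera_from_world"])
ValueError: time passes only in moves, steps and waits
```

```bash
sed -i 's/^def cal(c):/from functools import lru_cache\n@lru_cache\ndef cal(c):/' h.py
sed -i 's/^f=8; D=\[\]/f=8; D=[]; cal("top"); cal("side")/' fitw.py
python3 - <<'E'
import runpy; runpy.run_path("fitw.py")
from h import *
go([.562,-.224,.15],36.7)
E
```

```text
0.16746934001451563 [ 563.4 -221.     7.5] 33.6
0 0.387 [ 563.7 -220.4    7.8]
15 0.458 [ 563.9 -220.5    7.8]
30 0.206 [ 563.4 -221.     7.9]
45 0.36 [ 563.4 -220.     7.4]
60 0.479 [ 563.4 -220.7    8. ]
75 0.3 [ 563.4 -221.2    8.4]
t 3.1 p [0.4349 0.1062 0.2314] yawY 67.22 z [ 0.  0. -1.] F [-0.2 -0.2 -0. ] w 0.0849 g 0.0 j [ 0.17  0.2   2.04  0.    0.91 -1.  ]
shift [-0.245  -0.2552  0.0813] turn about tool z 0.5326
```

Request:
apply_moves(grip=[0,0,0,0,0,0,0,0,0,0,0,0], travel=[[-0.0306,-0.0315,0.01],[-0.0306,-0.0315,0.01],[-0.0306,-0.0315,0.01],[-0.0306,-0.0315,0.01],[-0.0306,-0.0315,0.01],[-0.0306,-0.0315,0.01],[-0.0306,-0.0315,0.01],[-0.0306,-0.0315,0.01],[0,0,0.02],[0,0,0.02],[0,0,0.02],[0,0,0.02]], delta_rot=[[0,0,0],[0,0,0],[0,0,0],[0,0,0],[0,0,0],[0,0,0],[0,0,0],[0,0,0],[0,0,0.1465],[0,0,0.1465],[0,0,0.1465],[0,0,0.1465]])

```text
clock: 4.3
ee_pos: [0.5641, -0.2181, 0.0704]
tcp_rot: [0.473, 0.881, 0.0, -0.0]
contact_force: [0.9, 0.3, -0.1]
gripper_width: 0.0855
grip_force: 0.0
```

```bash
python3 - <<'E'
from h import *
go([.5634,-.221,.017],33.6)
E
```

```text
t 4.3 p [ 0.5641 -0.2181  0.0704] yawY 33.55 z [-0.  0. -1.] F [ 0.9  0.3 -0.1] w 0.0855 g 0.0 j [-0.42  0.62  1.83  0.    0.69 -1.  ]
shift [-0.002  -0.0022  0.0534] turn about tool z -0.0009
```

Request:
apply_moves(grip=[0,0,0,0], travel=[[-0.001,-0.001,0.015],[0,0,0.015],[0,0,0.015],[0,0,0]], delta_rot=[[0,0,0],[0,0,0],[0,0,0],[0,0,0]])

```text
clock: 4.7
ee_pos: [0.5625, -0.2203, 0.0244]
tcp_rot: [0.47, 0.883, -0.0, -0.001]
contact_force: [-0.3, -1.1, 0.1]
gripper_width: 0.085
grip_force: 0.0
```

```bash
python3 - <<'E'
from h import *
go([.5634,-.221,.017],33.6)
E
```

```text
t 4.7 p [ 0.5625 -0.2203  0.0244] yawY 33.95 z [-0.002  0.001 -1.   ] F [-0.3 -1.1  0.1] w 0.085 g 0.0 j [-0.42  0.68  1.85  0.    0.61 -1.02]
shift [-0.0011  0.0004  0.0074] turn about tool z 0.0062
```

Down the last bit and close.

Request:
apply_moves(grip=[0,0,1,1,1,1,1,1,1], travel=[[-0.001,0,0.007],[0,0,0],[0,0,0],[0,0,0],[0,0,0],[0,0,0],[0,0,0],[0,0,0],[0,0,0]], delta_rot=[[0,0,0],[0,0,0],[0,0,0],[0,0,0],[0,0,0],[0,0,0],[0,0,0],[0,0,0],[0,0,0]])

```text
clock: 5.6
ee_pos: [0.5641, -0.222, 0.0198]
tcp_rot: [0.471, 0.882, 0.0, 0.0]
contact_force: [-1.1, 0.7, 7.1]
gripper_width: 0.0225
grip_force: 59.4
```

```bash
cat > fitj.py <<'E'
from h import *
from scipy.optimize import minimize
# jar: same-coloured dots in top and stripes not used; fit height via dots + spindle
cal("top");cal("side")
T=env.get_image("top"); h=cv2.cvtColor(cv2.resize(T,None,fx=4,fy=4,interpolation=cv2.INTER_CUBIC),cv2.COLOR_BGR2HSV).astype(int)
H,S=h[...,0],h[...,1]; box=np.zeros(H.shape,bool); box[700:920,900:1120]=1
obs=[]
for k,m in ((0,(H>15)&(H<35)),(-45,(H>105)&(H<130)),(-90,(H<8)|(H>172))):
    b=sorted(blobs(T,box&m&(S>90),20),key=lambda t:-t[1])[:2]
    for c,s in b: obs.append((k,(np.array(c)+.5)/4-.5))
def res(v,out=False):
    e=0
    for k,u in obs:
        ds=[]
        for f in(0,180):
            a=np.radians(v[3]+k+f); ds.append(np.sum((proj("top",[v[0]+.037*np.cos(a),v[1]+.037*np.sin(a),v[2]])-u)**2))
        e+=min(ds)
    return e
for z in(.0725,.0775,.083,None):
    if z: r=minimize(lambda w:res([w[0],w[1],z,w[2]*100]),[.517,-.0256,-.063],method="Nelder-Mead",options=dict(xatol=1e-5,fatol=1e-6)); print(z,r.x.round(4),round(r.fun,3))
    else: r=minimize(lambda w:res([w[0],w[1],w[3],w[2]*100]),[.517,-.0256,-.063,.08],method="Nelder-Mead",options=dict(xatol=1e-5,fatol=1e-6,maxiter=2000)); print(r.x.round(4),round(r.fun,3),len(obs))
E
python3 - <<'E'
import runpy; runpy.run_path("fitj.py")
from h import *
st()
E
```

```text
0.0725 [ 0.517  -0.0256 -0.063 ] 0.0
0.0775 [ 0.517  -0.0256 -0.063 ] 0.0
0.083 [ 0.517  -0.0256 -0.063 ] 0.0
[ 0.517  -0.0256 -0.063   0.08  ] 0.0 0
t 5.65 p [ 0.564  -0.222   0.0198] yawY 33.81 z [ 0. -0. -1.] F [-2.2  0.1  6.7] w 0.0223 g 59.4 j [-0.42  0.69  1.85 -0.    0.6  -1.01]
```

Request:
apply_moves(grip=[1,1,1,1,1], travel=[[0,0,-0.02],[0,0,-0.04],[0,0,-0.04],[0,0,-0.04],[0,0,0]], delta_rot=[[0,0,0],[0,0,0],[0,0,0],[0,0,0],[0,0,0]])

```text
clock: 6.15
ee_pos: [0.5667, -0.2231, 0.1647]
tcp_rot: [0.471, 0.882, 0.0, 0.004]
contact_force: [0.4, 0.5, -1.4]
gripper_width: 0.0228
grip_force: 58.9
```

```bash
sed -i 's/T=env.get_image("top")/T=cv2.imread("pics\/top0.png")/' fitj.py
python3 - <<'E'
import runpy; runpy.run_path("fitj.py")
from h import *
go([.517,-.0256,.15],-6.3)
E
```

```text
0.0725 [ 0.5175 -0.0256 -0.0647] 1.186
0.0775 [ 0.5169 -0.0257 -0.0647] 0.684
0.083 [ 0.5163 -0.0259 -0.0647] 0.297
[ 0.5154 -0.0262 -0.0647  0.0917] 0.06 6
t 6.15 p [ 0.5667 -0.2231  0.1647] yawY 33.81 z [ 0.007 -0.003 -1.   ] F [ 0.4  0.5 -1.4] w 0.0228 g 58.9 j [-0.42  0.49  1.77  0.    0.88 -1.01]
shift [0.1919 0.0686 0.0137] turn about tool z 0.7
```

Request:
apply_moves(grip=[1,1,1,1,1,1,1,1,1,1,1,1], travel=[[0.032,0.0114,0],[0.032,0.0114,0],[0.032,0.0114,0],[0.032,0.0114,0],[0.032,0.0114,0],[0.032,0.0114,0],[0,0,0],[0,0,0],[0,0,0],[0,0,0],[0,0,0],[0,0,0]], delta_rot=[[0,0,0],[0,0,0],[0,0,0],[0,0,0],[0,0,0],[0,0,0],[0,0,0.14],[0,0,0.14],[0,0,0.14],[0,0,0.14],[0,0,0.14],[0,0,0]])

```text
clock: 7.35
ee_pos: [0.5137, -0.0243, 0.1589]
tcp_rot: [0.746, 0.666, -0.0, -0.0]
contact_force: [-0.7, -0.0, -0.4]
gripper_width: 0.0225
grip_force: 58.9
```

```bash
python3 - <<'E'
from h import *
cal("top");cal("side")
D={}
for c in("top","side"):
    im=env.get_image(c); D[c]=im
go([.5166,-.0258,.15],-6.5)
e=env.state()["ee_pos"]; out=[]
for c in D:
    u=proj(c,np.array(e)).round().astype(int); r=28; im=D[c][u[1]-r:u[1]+r,u[0]-r:u[0]+r]
    print(c,u,"spindle top proj",proj(c,[.5166,-.0258,.0775+.038])-u+r)
    out.append(cv2.resize(im,(390,390),interpolation=cv2.INTER_CUBIC))
cv2.imwrite("pics/w1.png",np.hstack(out))
E
```

```text
t 7.45 p [ 0.5137 -0.0243  0.159 ] yawY -6.05 z [-0.  0. -1.] F [-1.3 -0.5  0. ] w 0.0225 g 58.9 j [-0.11  0.39  1.98 -0.    0.78 -0.  ]
shift [-0.0012  0.003   0.009 ] turn about tool z 0.0078
top [249 199] spindle top proj [29.50039428 29.31098286]
side [244 154] spindle top proj [30.32395172 45.7920562 ]
```

View pics/w1.png

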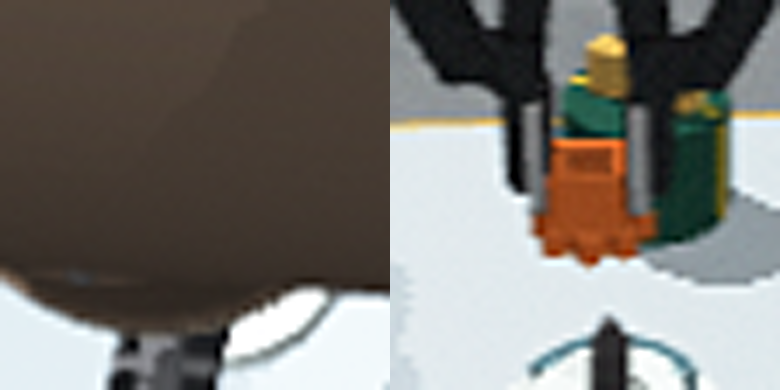

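```bash
python3 - <<'E'
from h import *
a=proj("side",[.5137,-.0243,.165]); 
for x in (.5166,.5186):
    b=proj("side",[x,-.0258,.0775+.036]); print(a,b,b-a)
S=cv2.imread("pics/side0.png")
I=cv2.resize(S[160:200,230:265],None,fx=8,fy=8,interpolation=cv2.INTER_CUBIC); g=cv2.cvtColor(I,cv2.COLOR_BGR2GRAY)
W=env.get_image("side"); J=cv2.resize(W[150:200,230:265],None,fx=8,fy=8,interpolation=cv2.INTER_CUBIC); h=cv2.cvtColor(J,cv2.COLOR_BGR2HSV)
m=(h[...,0]<22)&(h[...,1]>130)
for r in range(0,400,24):
    q=np.where(m[r])[0]
    print(r/8+150, (q.min()/8+230,q.max()/8+230,(q.min()+q.max())/16+230) if len(q)>20 else "-")
for r in range(0,320,16):
    q=np.where(g[r]<75)[0]; print("sp",r/8+160,(q.min()/8+230,q.max()/8+230) if len(q) else "-")
E
```

```text
[244.34230794 151.73451714] [246.34637062 172.56057463] [ 2.00406267 20.82605749]
[244.34230794 151.73451714] [247.27135831 172.53097499] [ 2.92905037 20.79645786]
150.0 (np.float64(238.75), np.float64(249.875), np.float64(244.3125))
153.0 (np.float64(238.5), np.float64(250.0), np.float64(244.25))
156.0 (np.float64(238.625), np.float64(250.0), np.float64(244.3125))
159.0 (np.float64(236.75), np.float64(254.375), np.float64(245.5625))
162.0 (np.float64(238.25), np.float64(251.375), np.float64(244.8125))
165.0 -
168.0 -
171.0 -
174.0 -
177.0 -
180.0 -
183.0 -
186.0 -
189.0 -
192.0 -
195.0 -
198.0 -
sp 160.0 (np.float64(246.5), np.float64(259.0))
sp 162.0 -
sp 164.0 -
sp 166.0 -
sp 168.0 -
sp 170.0 -
sp 172.0 (np.float64(246.875), np.float64(248.0))
sp 174.0 (np.float64(245.375), np.float64(249.75))
sp 176.0 (np.float64(240.875), np.float64(255.5))
sp 178.0 (np.float64(237.5), np.float64(258.375))
sp 180.0 (np.float64(245.0), np.float64(259.5))
sp 182.0 (np.float64(245.125), np.float64(259.375))
sp 184.0 (np.float64(236.125), np.float64(259.25))
sp 186.0 (np.float64(235.875), np.float64(258.5))
sp 188.0 (np.float64(235.75), np.float64(256.75))
sp 190.0 (np.float64(237.375), np.float64(251.25))
sp 192.0 (np.float64(240.0), np.float64(243.5))
sp 194.0 (np.float64(258.375), np.float64(259.25))
sp 196.0 (np.float64(246.25), np.float64(246.25))
sp 198.0 (np.float64(258.875), np.float64(260.5))
```

Request:
apply_moves(grip=[1,1,1,1], travel=[[-0.001,0.0046,0.01],[0,0,0.015],[0,0,0.002],[0,0,0]], delta_rot=[[0,0,0.008],[0,0,0],[0,0,0],[0,0,0]])

```text
clock: 7.9
ee_pos: [0.5181, -0.0258, 0.1316]
tcp_rot: [0.747, 0.665, -0.0, -0.001]
contact_force: [0.1, -0.2, -0.2]
gripper_width: 0.0222
grip_force: 58.9
```

```bash
python3 - <<'E'
from h import *
go([.5182,-.0258,.11],-6.5)
E
```

```text
t 7.9 p [ 0.5181 -0.0258  0.1316] yawY -6.71 z [-0.001  0.    -1.   ] F [ 0.1 -0.2 -0.2] w 0.0222 g 58.9 j [-0.11  0.43  1.99 -0.    0.72  0.01]
shift [0.     0.0002 0.0216] turn about tool z -0.0037
```

Request:
apply_moves(grip=[1,1,1,1], travel=[[0,0,0.004],[0,0,0.004],[0,0,0.004],[0,0,0]], delta_rot=[[0,0,0],[0,0,0],[0,0,0],[0,0,0]])

```text
clock: 8.3
ee_pos: [0.5181, -0.0258, 0.1199]
tcp_rot: [0.748, 0.664, -0.0, -0.0]
contact_force: [-0.6, 0.7, -0.2]
gripper_width: 0.0226
grip_force: 58.9
```

```bash
python3 - <<'E'
from h import *
st()
E
```

```text
t 8.3 p [ 0.5181 -0.0258  0.1199] yawY -6.75 z [-0.001  0.    -1.   ] F [-0.6  0.7 -0.2] w 0.0226 g 58.9 j [-0.11  0.45  2.   -0.    0.69  0.01]
```

No contact so far; continue.

Request:
apply_moves(grip=[1,1,1,1,1], travel=[[0,0,0.004],[0,0,0.004],[0,0,0.003],[0,0,0.002],[0,0,0]], delta_rot=[[0,0,0],[0,0,0],[0,0,0],[0,0,0],[0,0,0]])

```text
clock: 8.8
ee_pos: [0.5182, -0.0258, 0.107]
tcp_rot: [0.748, 0.664, -0.0, -0.0]
contact_force: [0.8, -0.2, -0.6]
gripper_width: 0.0223
grip_force: 58.9
```

```bash
python3 - <<'E'
from h import *
st()
E
```

```text
t 8.8 p [ 0.5182 -0.0258  0.107 ] yawY -6.76 z [-0.  0. -1.] F [ 0.8 -0.2 -0.6] w 0.0223 g 58.9 j [-0.11  0.47  2.01 -0.    0.66  0.01]
```

Request:
apply_moves(grip=[1,1,1,1,1], travel=[[0,0,0.002],[0,0,0.001],[0,0,0.001],[0,0,0.001],[0,0,0]], delta_rot=[[0,0,0],[0,0,0],[0,0,0],[0,0,0],[0,0,0]])

```text
clock: 9.3
ee_pos: [0.5185, -0.0258, 0.1037]
tcp_rot: [0.748, 0.664, 0.0, 0.0]
contact_force: [-9.5, 0.9, 33.4]
gripper_width: 0.0226
grip_force: 62.9
```

```bash
python3 - <<'E'
from h import *
st()
E
```

```text
t 9.3 p [ 0.5185 -0.0258  0.1037] yawY -6.76 z [ 0.001 -0.    -1.   ] F [-9.5  0.9 33.4] w 0.0226 g 62.9 j [-0.11  0.48  2.01 -0.    0.65  0.01]
```

Request:
apply_moves(grip=[0.3,0,0,0,0,0,0,0,0,0], travel=[[0,0,0],[0,0,0],[0,0,0],[0,0,0],[0,0,0],[0,0,-0.02],[0,0,-0.04],[0,0,-0.04],[0,0,-0.03],[0,0,0]], delta_rot=[[0,0,0],[0,0,0],[0,0,0],[0,0,0],[0,0,0],[0,0,0],[0,0,0],[0,0,0],[0,0,0],[0,0,0]])

```text
clock: 10.3
ee_pos: [0.5206, -0.026, 0.2362]
tcp_rot: [0.748, 0.664, 0.002, 0.002]
contact_force: [-0.3, 0.4, -0.2]
gripper_width: 0.0853
grip_force: 0.0
```

```bash
python3 - <<'E'
from h import *
go([.535,.2175,.2],61)
E
```

```text
t 10.3 p [ 0.5206 -0.026   0.2362] yawY -6.76 z [ 0.006 -0.001 -1.   ] F [-0.3  0.4 -0.2] w 0.0853 g 0.0 j [-0.11  0.29  1.89  0.    0.95  0.01]
shift [ 0.2435 -0.0146  0.0361] turn about tool z -1.1826
```

```bash
cat > fitl.py <<'E'
from h import *
from scipy.optimize import minimize
a=np.linspace(0,2*np.pi,48,endpoint=False); cyl=np.array([[.0335*np.cos(t),.0335*np.sin(t),z] for t in a for z in(0,.047)])
bar=[boxpts(.023,.007,.049,.069)]; al=[cyl]+bar; f=6; D=[]
for c,(x0,y0,x1,y1) in (("top",(112,176,160,222)),("side",(232,122,276,168))):
    I=cv2.resize(cv2.imread(f"pics/{c}0.png")[y0:y1,x0:x1],None,fx=f,fy=f,interpolation=cv2.INTER_CUBIC)
    h=cv2.cvtColor(I,cv2.COLOR_BGR2HSV).astype(int); b=(h[...,0]>12)&(h[...,0]<32)&(h[...,1]>80); g=(h[...,0]>55)&(h[...,0]<95)&(h[...,1]>90)
    def big(m):
        m=cv2.morphologyEx(m.astype(np.uint8),cv2.MORPH_CLOSE,np.ones((5,5))); cn=cv2.findContours(m,cv2.RETR_EXTERNAL,cv2.CHAIN_APPROX_NONE)[0]; o=np.zeros_like(m); cv2.drawContours(o,[max(cn,key=cv2.contourArea)],-1,1,-1); return o
    bm=cv2.morphologyEx(b.astype(np.uint8),cv2.MORPH_OPEN,np.ones((17,17)))
    D.append((c,np.array([x0,y0]),big(bm),big(b|g)))
iou=lambda s,m:1-(s&m).sum()/(s|m).sum()
def cost(v,d=False):
    e=[]
    for c,o,b,m in D:
        A=(v[0]/1e3,v[1]/1e3,v[2]/1e3,v[3]/20,f,o,m.shape); e+=[iou(sil(c,bar,*A),b),iou(sil(c,al,*A),m)]
    return e if d else sum(e)
x0=np.array([535,218,8,20*np.radians(-29)])
r=minimize(cost,x0,method="Nelder-Mead",options=dict(initial_simplex=np.array([x0]*5)+np.vstack([np.zeros(4),np.diag([4,4,4,2])])))
print(r.x[:3].round(1),np.degrees(r.x[3]/20),np.round(cost(r.x,True),3))
E
python3 - <<'E'
import runpy; runpy.run_path("fitl.py")
from h import *
cal("side")
W=env.get_image("side"); cv2.imwrite("pics/w2.png",cv2.resize(W[130:220,200:300],None,fx=5,fy=5,interpolation=cv2.INTER_CUBIC))
J=cv2.resize(W[140:220,220:275],None,fx=4,fy=4,interpolation=cv2.INTER_CUBIC); h=cv2.cvtColor(J,cv2.COLOR_BGR2HSV); m=(h[...,0]<22)&(h[...,1]>130)
ys,xs=np.where(m); print("orange",ys.min()/4+140,ys.max()/4+140,xs.min()/4+220,xs.max()/4+220)
for z in(.0915,.0995,.1175): print(z,proj("side",[.518,-.0258,z]))
E
```

```text
[536.9 220.5   6.9] -30.22839755593589 [0.099 0.067 0.083 0.094]
orange 140.0 208.25 228.5 272.5
0.0915 [247.22668024 180.85453362]
0.0995 [247.14284096 177.86012625]
0.1175 [246.95078709 171.00072262]
```

View pics/w2.png

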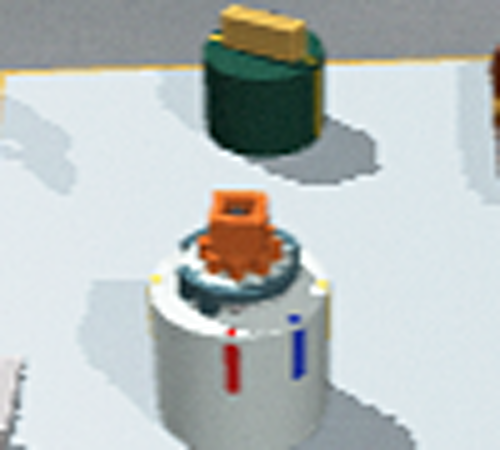

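Request:
apply_moves(grip=[0,0,0,0,0,0,0,0,0,0,0,0], travel=[[0.049,-0.0025,0],[0.049,-0.0025,0],[0.049,-0.0025,0],[0.049,-0.0025,0],[0.049,-0.0025,0],[0,0,0.014],[0,0,0.014],[0,0,0.014],[0,0,0.014],[0,0,0.014],[0,0,0.014],[0,0,0]], delta_rot=[[0,0,0],[0,0,0],[0,0,0],[0,0,0],[0,0,0],[0,0,-0.149],[0,0,-0.149],[0,0,-0.149],[0,0,-0.149],[0,0,-0.149],[0,0,-0.149],[0,0,-0.149]])

```text
clock: 11.55
ee_pos: [0.5329, 0.2183, 0.145]
tcp_rot: [0.314, 0.949, -0.002, -0.002]
contact_force: [0.3, -0.4, 0.3]
gripper_width: 0.0856
grip_force: 0.0
```

```bash
python3 - <<'E'
from h import *
go([.5369,.2205,.0585],59.8)
E
```

```text
t 11.55 p [0.5329 0.2183 0.145 ] yawY 53.35 z [-0.005 -0.002 -1.   ] F [ 0.3 -0.4  0.3] w 0.0856 g 0.0 j [ 0.34  0.48  1.85 -0.    0.82 -0.59]
shift [-0.0021  0.0045  0.0865] turn about tool z -0.1126
```

Request:
apply_moves(grip=[0,0,0,0,0,0], travel=[[-0.002,0.004,0.01],[0,0,0.02],[0,0,0.02],[0,0,0.01],[0,0,0.005],[0,0,0]], delta_rot=[[0,0,-0.112],[0,0,0],[0,0,0],[0,0,0],[0,0,0],[0,0,0]])

```text
clock: 12.15
ee_pos: [0.5384, 0.2208, 0.0826]
tcp_rot: [0.264, 0.965, -0.0, -0.001]
contact_force: [0.1, -0.1, -0.2]
gripper_width: 0.0855
grip_force: 0.0
```

```bash
python3 - <<'E'
from h import *
go([.5369,.2205,.0585],59.8)
E
```

```text
t 12.15 p [0.5384 0.2208 0.0826] yawY 59.41 z [-0.001 -0.    -1.   ] F [ 0.1 -0.1 -0.2] w 0.0855 g 0.0 j [ 0.34  0.57  1.88 -0.    0.69 -0.7 ]
shift [ 0.0011 -0.001   0.0241] turn about tool z -0.0067
```

Request:
apply_moves(grip=[0,0,0,1,1,1,1,1,1,1,1], travel=[[0.001,-0.001,0.012],[0,0,0.011],[0,0,0],[0,0,0],[0,0,0],[0,0,0],[0,0,0],[0,0,0],[0,0,0],[0,0,0],[0,0,0]], delta_rot=[[0,0,-0.006],[0,0,0],[0,0,0],[0,0,0],[0,0,0],[0,0,0],[0,0,0],[0,0,0],[0,0,0],[0,0,0],[0,0,0]])

```text
clock: 13.25
ee_pos: [0.5377, 0.2207, 0.0607]
tcp_rot: [0.261, 0.965, 0.0, 0.0]
contact_force: [-0.7, -0.2, 5.3]
gripper_width: 0.0124
grip_force: 59.2
```

```bash
python3 - <<'E'
from h import *
st()
E
```

```text
t 13.25 p [0.5377 0.2207 0.0607] yawY 59.76 z [ 0.001  0.    -1.   ] F [-0.7 -0.2  5.3] w 0.0124 g 59.2 j [ 0.34  0.61  1.89 -0.    0.64 -0.71]
```

Request:
apply_moves(grip=[1,1,1,1,1,1,1,1,1,1,1,1], travel=[[0,0,-0.02],[0,0,-0.04],[0,0,-0.045],[0,0,-0.035],[0,0,0],[-0.0178,-0.0372,0],[-0.0178,-0.0372,0],[-0.0178,-0.0372,0],[-0.0178,-0.0372,0],[-0.0178,-0.0372,0],[-0.0178,-0.0372,0],[0,0,0]], delta_rot=[[0,0,0],[0,0,0],[0,0,0],[0,0,0],[0,0,0],[0,0,0],[0,0,0],[0,0,0],[0,0,0],[0,0,0],[0,0,0],[0,0,0]])

```text
clock: 14.45
ee_pos: [0.5165, -0.03, 0.1997]
tcp_rot: [0.262, 0.965, -0.0, -0.0]
contact_force: [0.0, 0.0, -1.1]
gripper_width: 0.0126
grip_force: 58.8
```

Request:
apply_moves(grip=[1,1,1,1,1], travel=[[0,0,0],[0,0,0],[0,0,0],[0,0,0],[0,0,0]], delta_rot=[[0,0,-0.1375],[0,0,-0.1375],[0,0,-0.1375],[0,0,0],[0,0,0]])

```text
clock: 14.95
ee_pos: [0.5171, -0.0258, 0.1999]
tcp_rot: [0.06, 0.998, 0.0, -0.0]
contact_force: [-0.2, -0.0, -1.4]
gripper_width: 0.0127
grip_force: 58.7
```

```bash
python3 - <<'E'
from h import *
for c in("top","side"): cal(c)
S=env.get_image("side"); T=env.get_image("top")
go([.5178,-.0258,.185],83.4)
cv2.imwrite("pics/l1.png",np.hstack([cv2.resize(S[110:225,200:300],(500,575),interpolation=cv2.INTER_CUBIC)]))
E
```

```text
t 15.05 p [ 0.5172 -0.0258  0.2001] yawY 83.21 z [-0.  0. -1.] F [-0.2  0.1 -0.9] w 0.0123 g 58.7 j [-0.11  0.33  1.93  0.    0.88 -1.56]
shift [-0.0006  0.0001  0.0151] turn about tool z -0.0034
```

View pics/l1.png

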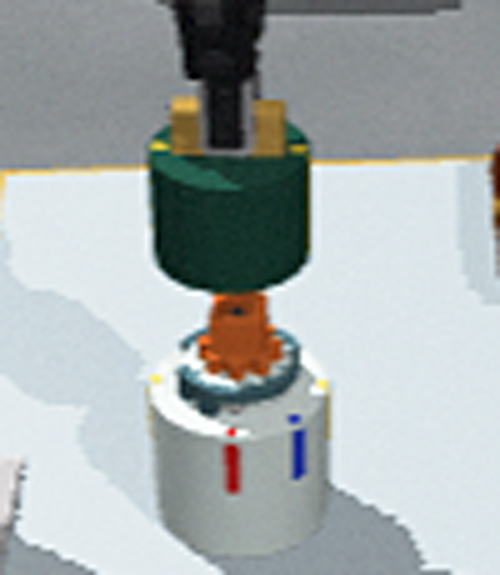

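Request:
apply_moves(grip=[1,1,1,1,1], travel=[[-0.0008,0,0.01],[0,0,0.015],[0,0,0.015],[0,0,0.009],[0,0,0]], delta_rot=[[0,0,-0.003],[0,0,0],[0,0,0],[0,0,0],[0,0,0]])

```text
clock: 15.55
ee_pos: [0.5173, -0.026, 0.1499]
tcp_rot: [0.056, 0.998, 0.0, -0.001]
contact_force: [-0.2, -0.1, -1.2]
gripper_width: 0.0122
grip_force: 58.7
```

Request:
apply_moves(grip=[1,1,1,1,1], travel=[[0,0,0.003],[0,0,0.003],[0,0,0.002],[0,0,0.002],[0,0,0]], delta_rot=[[0,0,0],[0,0,0],[0,0,0],[0,0,0],[0,0,0]])

```text
clock: 16.05
ee_pos: [0.5181, -0.0261, 0.1412]
tcp_rot: [0.056, 0.998, -0.0, -0.0]
contact_force: [-0.4, -0.7, -0.2]
gripper_width: 0.0122
grip_force: 58.7
```

```bash
python3 - <<'E'
from h import *
st()
E
```

```text
t 16.05 p [ 0.5181 -0.0261  0.1412] yawY 83.56 z [-0. -0. -1.] F [-0.4 -0.7 -0.2] w 0.0122 g 58.7 j [-0.11  0.42  1.98 -0.    0.74 -1.57]
```

Request:
apply_moves(grip=[1,1,1,1,1], travel=[[0,0,0.003],[0,0,0.003],[0,0,0.002],[0,0,0.001],[0,0,0]], delta_rot=[[0,0,0],[0,0,0],[0,0,0],[0,0,0],[0,0,0]])

```text
clock: 16.55
ee_pos: [0.518, -0.0261, 0.1321]
tcp_rot: [0.056, 0.998, 0.0, -0.0]
contact_force: [-0.0, 0.3, -1.5]
gripper_width: 0.0127
grip_force: 58.7
```

```bash
python3 - <<'E'
from h import *
st()
E
```

```text
t 16.55 p [ 0.518  -0.0261  0.1321] yawY 83.56 z [-0.  0. -1.] F [-0.   0.3 -1.5] w 0.0127 g 58.7 j [-0.11  0.43  1.99 -0.    0.72 -1.57]
```

Nearly down, no contact; press on gently.

Request:
apply_moves(grip=[1,1,1,1], travel=[[0,0,0.001],[0,0,0.001],[0,0,0],[0,0,0]], delta_rot=[[0,0,0],[0,0,0],[0,0,0],[0,0,0]])

```text
clock: 16.95
ee_pos: [0.5182, -0.0261, 0.1307]
tcp_rot: [0.056, 0.998, -0.0, 0.0]
contact_force: [-2.5, 0.7, 8.0]
gripper_width: 0.0125
grip_force: 59.9
```

```bash
python3 - <<'E'
from h import *
st()
E
```

```text
t 16.95 p [ 0.5182 -0.0261  0.1307] yawY 83.57 z [ 0. -0. -1.] F [-2.5  0.7  8. ] w 0.0125 g 59.9 j [-0.11  0.43  1.99 -0.    0.72 -1.57]
```

Request:
apply_moves(grip=[1,1,1,1,1,1,1], travel=[[0,0,0],[0,0,0],[0,0,0],[0,0,0],[0,0,0],[0,0,0],[0,0,0]], delta_rot=[[0,0,0.06],[0,0,0.06],[0,0,0.06],[0,0,0.06],[0,0,0.06],[0,0,0.06],[0,0,0]])

```text
clock: 17.65
ee_pos: [0.5186, -0.0262, 0.1307]
tcp_rot: [0.235, 0.972, 0.0, 0.001]
contact_force: [-0.3, -0.4, 5.4]
gripper_width: 0.0123
grip_force: 59.6
```

```bash
python3 - <<'E'
from h import *
st(); print(env.state()["wrist_torque"])
E
```

```text
t 17.65 p [ 0.5186 -0.0262  0.1307] yawY 62.8 z [ 0.001 -0.    -1.   ] F [-0.3 -0.4  5.4] w 0.0123 g 59.6 j [-0.11  0.43  1.99 -0.    0.71 -1.2 ]
[ 0.02192796  0.01284369 -0.07997383]
```

Turning freely; finish the remaining part to 45° (tool y to about 38.5°).

Request:
apply_moves(grip=[1,1,1,1,1,1,1,1,1,1], travel=[[0,0,0],[0,0,0],[0,0,0],[0,0,0],[0,0,0],[0,0,0],[0,0,0],[0,0,0],[0,0,0],[0,0,0]], delta_rot=[[0,0,0.06],[0,0,0.06],[0,0,0.06],[0,0,0.06],[0,0,0.06],[0,0,0.06],[0,0,0.06],[0,0,0],[0,0,0],[0,0,0]])

```text
clock: 18.65
ee_pos: [0.5186, -0.0262, 0.1307]
tcp_rot: [0.432, 0.902, 0.0, 0.001]
contact_force: [-0.2, -0.5, 5.7]
gripper_width: 0.0129
grip_force: 59.6
```

```bash
python3 - <<'E'
from h import *
st(); S=env.get_image("side")
cv2.imwrite("pics/l2.png",cv2.resize(S[120:225,200:300],(500,525),interpolation=cv2.INTER_CUBIC)); print(np.abs(env.state()["joint_velocities"]).max())
E
```

```text
t 18.65 p [ 0.5186 -0.0262  0.1307] yawY 38.87 z [ 0.001 -0.    -1.   ] F [-0.2 -0.5  5.7] w 0.0129 g 59.6 j [-0.11  0.43  1.99  0.    0.71 -0.79]
0.0017616891289618446
```

View pics/l2.png

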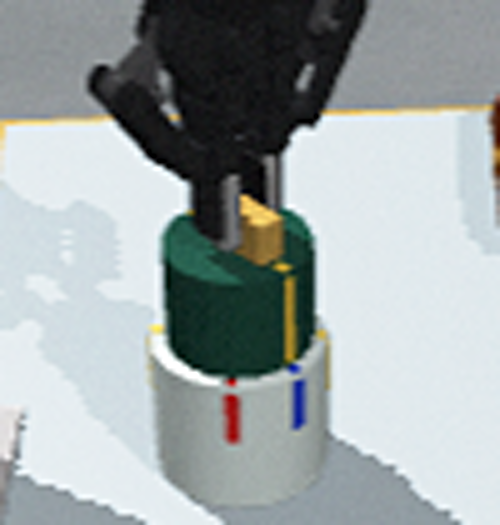

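The picture shows the lid seated on the shoulder. Its yellow mark at (291,360) is directly above the blue dot at (294,370), and the bar is still gripped.

```bash
python3 -c "
from station import env
print(env.sign_off())"
```

```text
the job is handed in; nothing more can be done
None
```

The dispenser is back together and handed in at 18.7 s: the feed wheel is fully down on the spindle, and the lid sits on the shoulder, turned about 45° to the blue dots, still gripped and not locked; I saw no sign of the catch clicking (its reading isn't available to me), and the hand-in returned no verdict.

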